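# Tong the last barrel nut out of the angled parts holder

## Task

Take the sprung tongs from their stand, squeeze them shut on the steel barrel nut that lies deep in one of the angled holder's pockets, and lift it out with the tongs alone; fingers must not touch it. Lower the nut into the small open tray and let it go there without dropping it, then stand the tongs back in their stand. Leave the wooden dowel in its pocket, and the glue bottle standing.

Things in the scene. Friction and masses are not known exactly. Their poses are not given: they have to be found in the camera images.
- tongs: Sprung tongs, steel arms with dark wood grip scales, 157 mm long, 80 g, standing tips down, nearly upright, in the stand. Origin: on the hinge axis, centre of the coil-spring barrel (radius 5 mm) at the top; z from the tips up to the hinge; arms at +y and -y, closing along y. The spring pushes each scale with about 7 N from the first touch, 9 N at a 24 mm tip gap.
- tongs_grip (a point): Between the two grip scales of the tongs, 39 mm below the hinge; the scales are 18 mm wide (x) and reach from 13 mm above to 9 mm below this point. Width over them: 38.5 mm free, about 30.5 mm when the tips are 24 mm apart; 1 mm less here is about 3 mm less between the tips. Squeezed to about 35 mm they are carried safely half open (tip gap about 37 mm).
- tongs_tip (a point): Midway between the ends of the tips, 152 mm below the hinge. Tips: flat pads 10 mm wide (x), 4 mm thick (y), 15 mm long, 48 mm apart when free and parallel at 24 mm. From scales to tips the arms taper from 14 to 10 mm (x).
- tongs_left (a joint): Squeeze angle of one arm of the tongs (the other mirrors it): 0 rad free and open, about 0.08 with the tips 24 mm apart, stop at 0.15.
- stand: Fixed wooden stand of the tongs: a foot 56 x 102 x 12 mm and on it a block 38 x 84 mm with one long well. Origin: centre of its underside, z up. The standing tongs have their y along the stand's y (either way round) and their origin about 164 mm above this origin.
- stand_mouth (a point): Centre of the mouth of the stand's well, 76 mm above the bench. The well is 20 mm (x) by 66 mm (y), its floor 64 mm below this point; sloped strips narrow it at the floor to 12 mm (x).
- rack: Fixed angled plywood parts holder, 100 x 158 mm, 110 mm high. Origin: centre of its underside, z up, front -x. Two pockets with centre lines at y = +33 and -33 mm, each 60 mm wide (y), 32 mm across, 85 mm deep (front wall cut down to 58 mm), walls 6 mm. From floor to mouth their axis runs along (-0.5, 0, 0.866). The inner edge of pocket floor and front wall is at x = 0, z = 17 mm.
- rack_mouth (a point): Point in the plane of the pocket mouths of the parts holder, on the partition midway between them; the mouths' centres lie 33 mm to either side in y. The pockets' floor is 85 mm below along their axis, which leans 30 deg to the front.
- nut: Barrel nut, a plain steel cylinder 16 mm in diameter, 24 mm long, with a dark cross hole, 25 to 50 g. Origin at its centre, its axis is y. It lies at the bottom of one of the two pockets against floor and front wall (its centre 8 mm from each), its axis along the holder's y, up to 6 mm off the pocket's middle.
- dowel: Smooth wooden dowel, 10 mm in diameter, 38 mm long (along y), lying at the bottom of the other pocket. Origin: middle of its underside.
- tray: Small open tray with plain walls, 70 x 100 x 30 mm, walls and floor 3 mm thick, loose on the bench, 250 g. Origin: centre of its underside, z up, long side along y.
- glue_bottle: White glue bottle standing on the bench, 54 x 54 x 168 mm. Origin: centre of its underside, z up.

How it is judged:
By the outcome, as a careful person would: the job done as asked, in the order asked, and still so for the second after the job is handed in, with the robot touching nothing.
It also fails if it takes over 53 s, if anything falls off the work surface, if the arm or the gripper's body presses on something with over 40 N, if the wrist force passes 120 N, or if a joint passes its speed limit or range.

## Robot

A 6-joint arm with a two-finger parallel gripper is mounted at the origin on a cart in front of the work surface, level with it; the furniture and walls round the work are solid. World frame = base frame: x ahead of the robot, y to its left, z up, the work surface at z = 0. Lengths are in m, angles in rad, forces in N, time in s.
With the tool pointing down it reaches from about 0.35 to 0.775 m from the base axis. Payload 5.5 kg.
Tool frame: the origin (TCP) lies at the very end of the fingers, on their centre line; the grasp point (between the pads) lies 19 mm behind it; z points along the fingers, y is the line along which they close (so a half turn about z gives the same grasp; the last joint's range is limited). The gripper opens to 85 mm and grips with 20 to 120 N. Pads are 22 mm wide; open, the fingers measure 114 mm over their backs; the gripper's body (76 mm by 85 mm) begins 54 mm behind the grasp point. The pads swing forward as they close: fully open they stand 13 mm farther back than shut.
Start: joints at [-1.481, 0.313, 0.046, 1.304, 0, 1.431], TCP at [0.131, -0.56, 0.231] pointing down, gripper open.
Joint ranges: [-2.76, 2.76], [-0.86, 1.69], [-1.03, 1.26], [-2.2, 2.34], [-1.47, 1.5], [-3.14, 3.14]. Speed limits (rad/s): [2.57, 2.57, 3.14, 3.14, 3.14, 3.14].

## Interface

Orientations are given as a unit quaternion [w, x, y, z].
In Python, from workcell import get_state, read_camera, calibration, hand_in gives the robot as it stands.
- The arm moves only by the tool drive_tool, never from a script. Its argument "deltas" is a list that holds one entry, the list of rows, each a list of 7 numbers: the closure in counts, from 0 (fully open) to 255 (shut), then the shift along the tool's x, y, z in m, then the turn, a rotation vector about the tool's x, y, z in degrees. A call has 1 to 12 rows; each row is the pose to reach, as a shift and turn from the pose commanded when the call began, along the tool's axes at that moment; what a row does not reach only later rows make up. A row lasts 1/8 s, in which the tool goes at most 62.5 mm and 10.7 degrees, less where a joint would pass 70% of its speed; a pose out of reach is approached as far as the arm can. A call with a gripper value outside its range is refused whole. The fingers move at their own pace and stop on an object; "newtons" is the grip in N (left out, the last holds). Time passes only in rows, so rows that repeat a pose let the fingers close. It gives the time, the measured TCP pose, the force, the opening and the grip force at its end, in the units of the state.
- get_state(): the state, without advancing time (a new reading comes with each control period).
- read_camera(name): name is "scene" or "top" or "wrist"; returns (picture, depth): 400x640x3 uint8, red, green, blue; 400x640 float32, m along the optical axis (not along the pixel's ray), 0 where there is no reading.
- calibration(name): a dict with "mtx" (3x3 intrinsics, pixels), "k1" (the pictures are not rectified: a ray, as slopes to the right and down, at radius r is drawn at 1 + k1 r^2 times it, then the intrinsics apply), "world_from_camera" (4x4, takes a point from camera to world coordinates). Camera axes: x right, y up, looking along -z (the intrinsics and any distortion apply to the point x, -y, -z); pixel columns grow to the right and rows downward; lengths in m; the calibration is good to about 2 mm. A picture is of the moment at which its call begins: read the wrist's pose just before it. calibration takes no time and is no camera call; for the wrist camera it gives the pose at the moment of the call.
- hand_in(): hands the job in; it is judged then, once.
The state is a dict: "clock": time; "joint_pos": joint angles; "qvel": joint speeds; "tau": joint torques, N m; "tcp_pos": TCP position; "orientation": TCP orientation; "wrist_force": force on the tool from outside, world axes, zero at the start; "ft_torque": the same for the moment, N m; "finger_gap": finger opening in m; "grip_force": force on a finger pad.
Only numpy, scipy, OpenCV 4.12 (cv2) and the standard library are available. Lean on these libraries where they do the work, as an engineer would, in place of code of your own. Each camera call takes 0.05 s, during which the arm holds its last target. There are 200 camera calls.

## Working session

There is one attempt and no reset: what is moved stays moved. The work goes in short steps, Python scripts to look and compute and a tool call to move; the robot and the scene stay as the last step left them, time stands still between calls to the robot, and variables do not carry over. Pictures are saved under pics/ and viewed, at most 11 in all, crops included, and the job is handed in when it is done.

Besides the shell and the picture viewer there is one more tool, called after "Emit:" as name(argument=value, ...), one argument or row to a line, values as JSON. drive_tool: Moves the arm, as the interface text tells. Its arguments: {"type":"object","properties":{"deltas":{"type":"array","items":{"type":"array","items":{"type":"array","items":{"type":"number"}}}},"newtons":{"type":"number"}},"required":["deltas"]}

```bash
mkdir -p pics; cat > h.py <<'E'
import numpy as np, cv2
from workcell import get_state, read_camera, calibration, hand_in
from scipy.spatial.transform import Rotation as R
def cloud(name):
    c=calibration(name); p,d=read_camera(name)
    return p,d,points(c,d),c
def points(c,d):
    K=np.array(c["mtx"]);k=c["k1"]
    v,u=np.mgrid[0:400,0:640]
    xd=(u-K[0,2])/K[0,0]; yd=(v-K[1,2])/K[1,1]
    rd=np.hypot(xd,yd); r=rd.copy()
    for _ in range(20): r=rd/(1+k*r*r)
    s=np.where(rd>0,r/np.maximum(rd,1e-9),1)
    P=np.stack([xd*s*d,-yd*s*d,-d],-1)
    T=np.array(c["world_from_camera"])
    W=P@T[:3,:3].T+T[:3,3]; W[d==0]=np.nan
    return W
def save(n,p): cv2.imwrite(f"pics/{n}.png",p[:,:,::-1])
E
python3 - <<'E'
from h import *
for n in("scene","top"):
    p,d,W,c=cloud(n); save(n,p); np.savez(n,p=p,d=d,W=W); print(n,np.array(c["world_from_camera"]).round(3),c["mtx"],c["k1"])
s=get_state();print(s)
E
```

```text
scene [[ 0.822  0.361 -0.44   0.025]
 [-0.569  0.524 -0.634 -0.931]
 [ 0.002  0.771  0.636  0.851]
 [ 0.     0.     0.     1.   ]] [[452.7608111    0.         323.73710727]
 [  0.         452.7608111  190.56718298]
 [  0.           0.           1.        ]] -0.013835559901410638
top [[ 0.016  0.985 -0.172  0.331]
 [-1.     0.019  0.02  -0.204]
 [ 0.023  0.172  0.985  1.258]
 [ 0.     0.     0.     1.   ]] [[475.11298462   0.         326.27147426]
 [  0.         475.11298462 191.56283421]
 [  0.           0.           1.        ]] -0.027864698333758472
{'clock': 0.1, 'joint_pos': array([-1.48058807e+00,  3.13953527e-01,  4.50687784e-02,  1.30361817e+00,
        1.31357244e-05,  1.43119677e+00]), 'qvel': array([ 0.00087609,  0.00097307, -0.00041796, -0.00059387, -0.00034927,
        0.00049262]), 'tau': array([ 2.22561466e-03, -4.81724238e+01,  2.99245119e+01,  1.28438906e-02,
       -2.06333248e-04, -1.21385632e-06]), 'tcp_pos': array([ 0.13093109, -0.55940768,  0.23047226]), 'orientation': array([-8.52871512e-04,  9.93405445e-01,  1.14651181e-01,  2.76363605e-05]), 'wrist_force': array([-0.1252785 , -0.29622537,  0.20214922]), 'ft_torque': array([-0.00449982,  0.01041224, -0.00701608]), 'grip_force': 0.0, 'finger_gap': 0.0852493832948295}
```

View pics/scene.png

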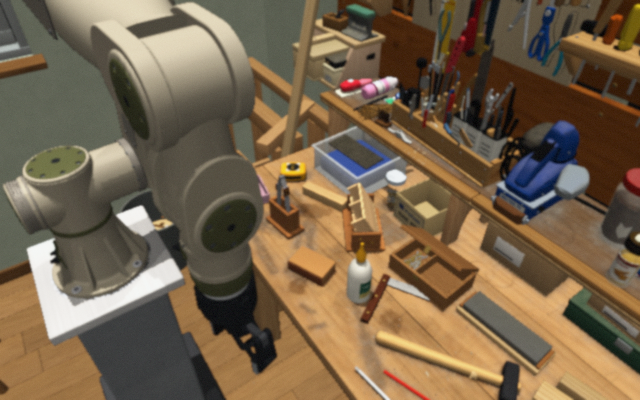

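View pics/top.png

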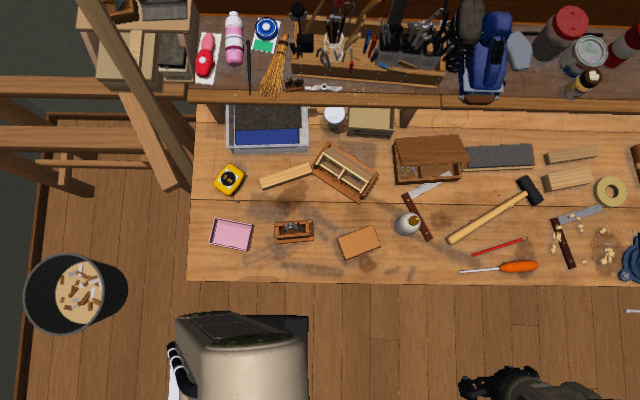

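The top view shows the pink tray at (231,234), the stand with tongs at (294,231), the rack at (346,172) and the glue bottle at (407,223). Next I'll measure these from depth.

```bash
python3 - <<'E'
from h import *
z=np.load("top.npz");p,W=z["p"],z["W"]
crop=p[130:260,200:430]; cv2.imwrite("pics/topcrop.png",cv2.resize(crop,None,fx=3.4,fy=3.4,interpolation=cv2.INTER_CUBIC)[:,:,::-1])
def rect(name,box,m):
    u0,v0,u1,v1=box; M=np.zeros(m.shape,bool); M[v0:v1,u0:u1]=m[v0:v1,u0:u1]
    P=W[M]; r=cv2.minAreaRect(P[:,:2].astype(np.float32)*1000)
    print(name,M.sum(),"rect",np.round(r[0],1),np.round(r[1],1),round(r[2],1),"z",np.nanpercentile(P[:,2],[2,50,98]).round(3))
Z=W[...,2]
hsv=cv2.cvtColor(p,cv2.COLOR_RGB2HSV)
rect("tray>22mm",(205,210,260,255),(Z>.022)&(Z<.04))
rect("tray>1",(205,210,260,255),(Z>.001+.0)&(hsv[...,0]>140)&(hsv[...,1]>30))
rect("stand top",(270,210,320,250),(Z>.068)&(Z<.084))
rect("stand foot",(265,210,325,250),(Z>.006))
rect("tongs",(265,205,325,250),(Z>.1))
rect("rack",(308,135,385,205),(Z>.02))
rect("rack top",(308,135,385,205),(Z>.095))
rect("bottle",(390,200,425,245),(Z>.08))
print(np.nanmedian(Z[200:206,330:400]))
E
```

```text
tray>22mm 177 rect [431.8  18. ] [100.7  70.1] 79.9 z [0.023 0.028 0.034]
tray>1 804 rect [431.6  18.1] [100.7  69.9] 80.0 z [0.001 0.004 0.032]
stand top 282 rect [ 442.2 -144.2] [38.3 84.1] 6.3 z [0.069 0.074 0.079]
stand foot 808 rect [ 456.6 -142.6] [ 85. 102.] 6.2 z [0.007 0.059 0.166]
tongs 101 rect [ 441.6 -145.1] [15.7 36.6] 6.3 z [0.12  0.148 0.171]
rack 1495 rect [ 632.4 -269.4] [196.4 181.8] 79.2 z [0.023 0.062 0.109]
rack top 275 rect [ 588.5 -268.2] [137.5  37.8] 57.0 z [0.095 0.104 0.111]
bottle 368 rect [ 462.8 -436.7] [52.6 50.1] 42.8 z [0.081 0.104 0.159]
-0.0014721151238348273
```

View pics/topcrop.png

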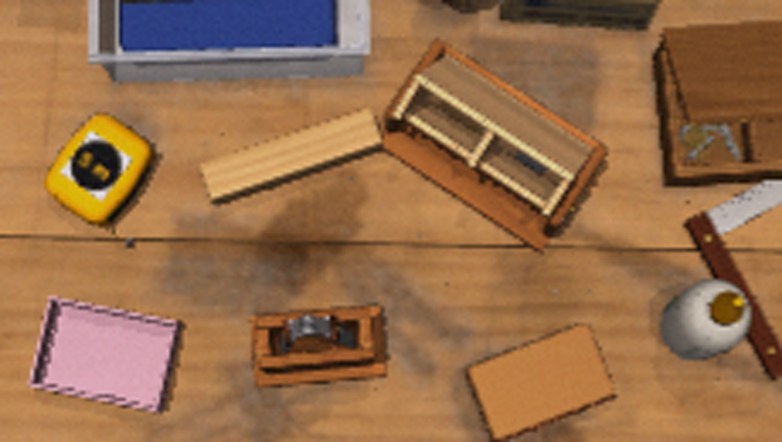

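The crop shows both rack pockets. A bluish steel glint sits in the right-hand pocket (rack −y) at crop (525,160), which is probably the nut. I'm now moving above the stand with the tool turned about 173°, so joint 6 keeps range for the rack.

Emit:
drive_tool(
  deltas=[
    [[0, 0.033, -0.028, -0.005, 0, 0, -10.5], [0, 0.066, -0.056, -0.01, 0, 0, -21], [0, 0.099, -0.084, -0.015, 0, 0, -31.5], [0, 0.132, -0.111, -0.02, 0, 0, -42], [0, 0.165, -0.139, -0.025, 0, 0, -52.5], [0, 0.198, -0.167, -0.03, 0, 0, -63], [0, 0.231, -0.195, -0.035, 0, 0, -73.5], [0, 0.264, -0.223, -0.04, 0, 0, -84], [0, 0.297, -0.25, -0.045, 0, 0, -94.5], [0, 0.33, -0.278, -0.05, 0, 0, -105], [0, 0.363, -0.306, -0.055, 0, 0, -115.5], [0, 0.397, -0.334, -0.06, 0, 0, -126]],
  ],
)

```text
clock: 1.6
tcp_pos: [0.4419, -0.1429, 0.2912]
orientation: [-0.0, 0.346, 0.938, -0.0]
wrist_force: [-0.5, -1.4, -0.1]
finger_gap: 0.0856
grip_force: 0.0
```

Emit:
drive_tool(
  deltas=[
    [[0, 0, 0, 0, 0, 0, -10.5], [0, 0, 0, 0, 0, 0, -21], [0, 0, 0, 0, 0, 0, -31.5], [0, 0, 0, 0, 0, 0, -42], [0, 0, 0, 0, 0, 0, -47], [0, 0, 0, 0, 0, 0, -47]],
  ],
)

```text
clock: 2.35
tcp_pos: [0.4412, -0.1442, 0.2909]
orientation: [-0.0, -0.053, 0.999, 0.0]
wrist_force: [0.1, -1.4, -0.1]
finger_gap: 0.0851
grip_force: 0.0
```

```bash
python3 - <<'E'
from h import *
s=get_state();print(s["clock"],s["tcp_pos"],s["orientation"],s["joint_pos"])
p,d,W,c=cloud("wrist"); save("w1",p); np.savez("w1",p=p,d=d,W=W,T=c["world_from_camera"])
print(np.array(c["world_from_camera"]).round(3),c["mtx"])
p,d,W,c=cloud("top");np.savez("top2",p=p,d=d,W=W)
E
```

```text
2.35 [ 0.4412446  -0.1441649   0.29093911] [-3.38006187e-04 -5.32849643e-02  9.98579279e-01  1.46012820e-04] [-4.88929743e-01  8.63565386e-02 -9.24758721e-02  1.39269366e+00
 -9.87242002e-05 -5.95550138e-01]
[[-0.107 -0.944 -0.311  0.361]
 [ 0.994 -0.101 -0.033 -0.153]
 [ 0.    -0.313  0.95   0.433]
 [ 0.     0.     0.     1.   ]] [[353.36263179   0.         317.00644389]
 [  0.         353.36263179 193.06855579]
 [  0.           0.           1.        ]]
```

View pics/w1.png

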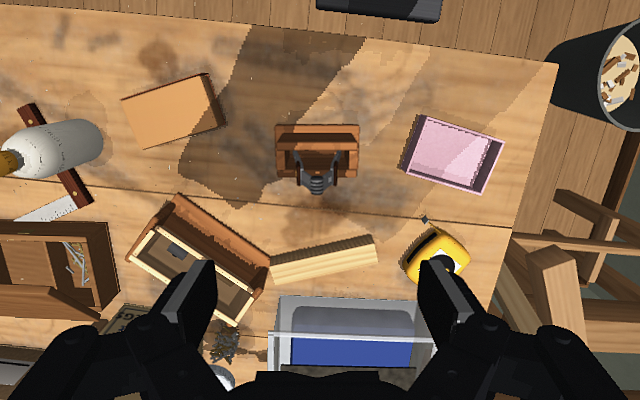

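The wrist view shows the tongs' hinge barrel at (317,183), the dark steel nut in the rack's −y pocket at (177,250), and the tray at (455,155). I'll measure the tongs, rack and nut from this view's depth.

```bash
python3 - <<'E'
from h import *
z=np.load("w1.npz");p,W=z["p"],z["W"];Z=W[...,2]
hsv=cv2.cvtColor(p,cv2.COLOR_RGB2HSV)
def sub(box,m):
    u0,v0,u1,v1=box; M=np.zeros(m.shape,bool); M[v0:v1,u0:u1]=m[v0:v1,u0:u1]; return M
def rect(n,P):
    r=cv2.minAreaRect(P[:,:2].astype(np.float32)*1000); print(n,len(P),np.round(r[0],1),np.round(r[1],1),round(r[2],1),"z",np.percentile(P[:,2],[2,50,98]).round(3))
b=(265,110,370,205)
for a,c in((.155,.175),(.145,.155),(.135,.145),(.125,.135),(.115,.125),(.1,.115),(.085,.1)):
    M=sub(b,(Z>a)&(Z<c)); 
    if M.sum()>5: rect(f"tongs {a}",W[M])
rect("stand top",W[sub(b,(Z>.072)&(Z<.080))])
rect("stand foot",W[sub(b,(Z>.006)&(Z<.016))])
rect("tray",W[sub((395,100,510,200),(hsv[...,0]>140)&(hsv[...,1]>30)&(Z>-.003))])
# rack
rb=(110,185,275,330)
M=sub(rb,(Z>.102)&(Z<.114)); rect("rack top",W[M])
M=sub(rb,(Z>.015)&(Z<.114)); rect("rack all",W[M])
# nut: bluish/gray low-sat dark
M=sub((160,235,195,270),(hsv[...,1]<90)&(hsv[...,2]<110)); v,u=np.where(M); print("nut px",len(u),u.mean(),v.mean(),u.min(),u.max(),v.min(),v.max()); 
P=W[M];print(np.nanpercentile(P,[5,50,95],axis=0).round(4)); rect("nut",P)
E
```

```text
tongs 0.155 328 [ 442.3 -144.4] [14.1 16.3] 4.8 z [0.155 0.167 0.17 ]
tongs 0.145 141 [ 442.1 -144.3] [11.9 23.7] 6.3 z [0.145 0.15  0.155]
tongs 0.135 246 [ 442.3 -144.3] [18.  35.2] 6.0 z [0.136 0.139 0.145]
tongs 0.125 37 [ 434.9 -142.3] [38.6 14. ] 72.3 z [0.125 0.13  0.135]
tongs 0.115 33 [ 438.2 -145.3] [10.2 37.2] 6.6 z [0.115 0.122 0.125]
tongs 0.1 18 [ 435.8 -145.5] [ 1.3 35.6] 6.2 z [0.1   0.106 0.115]
tongs 0.085 31 [ 437.6 -145.3] [ 5.  38.9] 5.9 z [0.087 0.09  0.1  ]
stand top 1536 [ 442.2 -144.9] [37.6 83.2] 6.1 z [0.073 0.075 0.077]
stand foot 1174 [ 441.4 -144.9] [ 54.  100.9] 6.2 z [0.009 0.012 0.016]
tray 5159 [432.9  25.3] [117.1  69.9] 79.9 z [0.001 0.003 0.03 ]
rack top 523 [ 591.5 -270.9] [136.9  16. ] 56.3 z [0.102 0.107 0.109]
rack all 5480 [ 607.1 -302.7] [160.6 237. ] 12.8 z [0.017 0.05  0.108]
nut px 241 178.8921161825726 252.96265560165975 167 194 242 269
[[ 0.4353 -0.3177  0.0307]
 [ 0.5865 -0.3066  0.0343]
 [ 0.5968 -0.1938  0.3133]]
nut 241 [ 517.  -257.1] [ 38.3 207.3] 58.3 z [0.029 0.034 0.314]
```

Emit:
drive_tool(
  deltas=[
    [[0, -0.001, 0, 0.06, 0, 0, 0], [0, -0.001, 0, 0.12, 0, 0, 0], [0, -0.001, 0, 0.165, 0, 0, 0], [0, -0.001, 0, 0.187, 0, 0, 0], [100, -0.001, 0, 0.187, 0, 0, 0], [130, -0.001, 0, 0.187, 0, 0, 0], [138, -0.001, 0, 0.187, 0, 0, 0], [138, -0.001, 0, 0.187, 0, 0, 0]],
  ],
  newtons=30,
)

```text
clock: 3.45
tcp_pos: [0.4432, -0.1445, 0.1053]
orientation: [0.001, -0.054, 0.999, -0.001]
wrist_force: [-0.0, -0.0, -0.3]
finger_gap: 0.0393
grip_force: 0.0
```

Emit:
drive_tool(
  deltas=[
    [[144, 0, 0, 0, 0, 0, 0], [151, 0, 0, 0, 0, 0, 0], [151, 0, 0, 0, 0, 0, 0]],
  ],
)

```text
clock: 3.82
tcp_pos: [0.4436, -0.1448, 0.1057]
orientation: [0.001, -0.054, 0.999, -0.001]
wrist_force: [0.4, -0.4, 7.5]
finger_gap: 0.0351
grip_force: 13.3
```

Emit:
drive_tool(
  deltas=[
    [[151, 0, 0, -0.02, 0, 0, 0], [151, 0, 0, -0.06, 0, 0, 0], [151, 0, 0, -0.11, 0, 0, 0], [151, 0, 0, -0.165, 0, 0, 0], [151, 0, 0, -0.165, 0, 0, 0]],
  ],
)

```text
clock: 4.45
tcp_pos: [0.4446, -0.1452, 0.2737]
orientation: [0.004, -0.054, 0.999, -0.002]
wrist_force: [0.4, -0.6, -0.8]
finger_gap: 0.0353
grip_force: 7.6
```

```bash
cat >> h.py <<'E'
def curR(s=None):
    s=s or get_state(); q=np.array(s["orientation"]); return R.from_quat(q[[1,2,3,0]]),np.array(s["tcp_pos"])
def tgtR(phi,tilt=0):
    a=np.radians(phi); X=np.array([np.cos(a),np.sin(a),0]);Zt=np.array([0,0,-1.]);Y=np.cross(Zt,X)
    return R.from_matrix(np.stack([X,Y,Zt],1))*R.from_euler("y",tilt,degrees=True)
def delta(pos,Rt):
    Rc,pc=curR(); print("shift",Rc.inv().apply(np.array(pos)-pc).round(4),"turn",(Rc.inv()*Rt).as_rotvec(degrees=True).round(2))
E
python3 - <<'E'
from h import *
s=get_state();print(s["clock"],s["tcp_pos"],s["joint_pos"],s["finger_gap"],s["wrist_force"])
delta((.498,-.248,.2185),tgtR(146.5,-30))
p,d,W,c=cloud("wrist"); save("w2",p)
E
```

```text
4.45 [ 0.4445556  -0.14524017  0.27365732] [-4.87641137e-01  8.75769909e-02 -1.33068944e-01  1.34175655e+00
 -5.83403642e-05 -5.95309734e-01] 0.03531615253692849 [ 0.35367036 -0.61013289 -0.78173423]
shift [-0.0417 -0.1076  0.056 ] turn [ 10.26 -28.31  38.76]
```

View pics/w2.png

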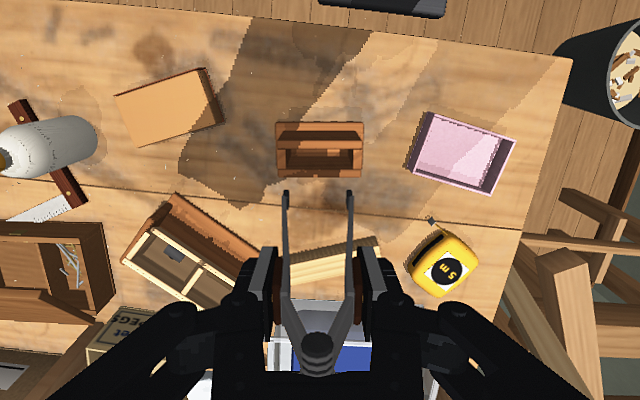

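The wrist view shows the tongs lifted and held symmetrically, with tips at (286,193) and (349,193) and the stand empty. Next is the pre-insert pose over the rack.

Emit:
drive_tool(
  deltas=[
    [[151, -0.007, -0.018, 0.009, 1.7, -4.7, 6.5], [151, -0.014, -0.036, 0.018, 3.4, -9.4, 13], [151, -0.021, -0.054, 0.028, 5.1, -14.1, 19.4], [151, -0.028, -0.072, 0.037, 6.8, -18.9, 25.8], [151, -0.035, -0.09, 0.046, 8.5, -23.6, 32.3], [151, -0.0417, -0.1076, 0.056, 10.26, -28.3, 38.76], [151, -0.0417, -0.1076, 0.056, 10.26, -28.3, 38.76], [151, -0.0417, -0.1076, 0.056, 10.26, -28.3, 38.76]],
  ],
)

```text
clock: 5.5
tcp_pos: [0.495, -0.2461, 0.2127]
orientation: [0.243, 0.278, 0.927, -0.073]
wrist_force: [0.8, -0.5, -0.4]
finger_gap: 0.0352
grip_force: 7.6
```

```bash
python3 - <<'E'
from h import *
s=get_state();print(s["clock"],s["tcp_pos"],s["joint_pos"],s["finger_gap"],s["wrist_force"])
p,d,W,c=cloud("wrist"); np.savez("w3",p=p,d=d,W=W,T=c["world_from_camera"])
cv2.imwrite("pics/w3.png",p[:,:,::-1])
delta((.498,-.248,.2185),tgtR(146.5,-30))
E
```

```text
5.5 [ 0.49501422 -0.24612397  0.21268136] [-0.61451122 -0.10402827 -0.61589953  0.54664247  0.0143513  -0.0282802 ] 0.03521805527463655 [ 0.75812921 -0.46537997 -0.44546131]
shift [-0.0049  0.0001 -0.003 ] turn [-0.02 -0.55  0.11]
```

View pics/w3.png

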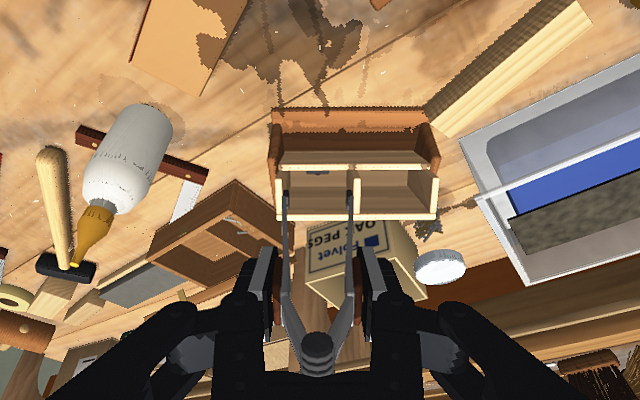

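The wrist view looks straight into the mouths: pocket edges at u = 282, 355 and 437, and the nut just visible behind the front lip at (318,172). I'll measure it in tool axes.

```bash
python3 - <<'E'
from h import *
z=np.load("w3.npz");p,W=z["p"],z["W"]
hsv=cv2.cvtColor(p,cv2.COLOR_RGB2HSV)
cv2.imwrite("pics/w3c.png",cv2.resize(p[95:235,255:455],None,fx=4,fy=4,interpolation=cv2.INTER_CUBIC)[:,:,::-1])
Rc,pc=curR()
L=(W-pc)@Rc.as_matrix()  # tool frame
def sh(n,u0,v0,u1,v1):
    P=L[v0:v1,u0:u1].reshape(-1,3); print(n,np.nanmedian(P,axis=0).round(4))
# columns through nut pocket: profile along v at u=318
for u in(300,318,335,395):
    print(u,[(v,*(L[v,u]*1000).round(0).tolist(),) for v in range(140,222,4)])
M=np.zeros(hsv.shape[:2],bool);M[165:182,290:348]=True
M&=(p[...,2].astype(int)>p[...,0].astype(int)-5)&(hsv[...,2]<170)
v,u=np.where(M);print("nut",len(u),u.min(),u.max(),v.min(),v.max())
P=W[M];print(np.nanpercentile(L[M],[5,25,50,75,95],axis=0).round(4));print(np.nanmedian(P,axis=0).round(4))
for v in(195,200,205,210):
    print(v,[(u,*(L[v,u]*1000).round(0).tolist()) for u in list(range(272,286,2))+list(range(344,366,3))+list(range(428,442,2))])
E
```

```text
300 [(140, 20.0, -18.0, 223.0), (144, 15.0, -18.0, 226.0), (148, 10.0, -19.0, 230.0), (152, 7.0, -18.0, 225.0), (156, 7.0, -17.0, 204.0), (160, 7.0, -17.0, 185.0), (164, 7.0, -16.0, 168.0), (168, 4.0, -16.0, 166.0), (172, -15.0, -19.0, 224.0), (176, -19.0, -19.0, 224.0), (180, -24.0, -19.0, 226.0), (184, -28.0, -19.0, 225.0), (188, -31.0, -19.0, 220.0), (192, -31.0, -18.0, 204.0), (196, -31.0, -17.0, 191.0), (200, -31.0, -17.0, 180.0), (204, -31.0, -16.0, 169.0), (208, -31.0, -16.0, 157.0), (212, -31.0, -15.0, 147.0), (216, -32.0, -15.0, 141.0), (220, -36.0, -15.0, 141.0)]
318 [(140, 20.0, 1.0, 224.0), (144, 15.0, 1.0, 226.0), (148, 10.0, 1.0, 229.0), (152, 7.0, 1.0, 225.0), (156, 7.0, 0.0, 204.0), (160, 7.0, 0.0, 185.0), (164, 7.0, 0.0, 168.0), (168, 4.0, 0.0, 167.0), (172, -12.0, 1.0, 212.0), (176, -19.0, 1.0, 224.0), (180, -24.0, 1.0, 226.0), (184, -29.0, 1.0, 225.0), (188, -31.0, 1.0, 217.0), (192, -31.0, 1.0, 205.0), (196, -31.0, 1.0, 192.0), (200, -31.0, 1.0, 180.0), (204, -31.0, 0.0, 168.0), (208, -30.0, 0.0, 155.0), (212, -30.0, 0.0, 146.0), (216, -32.0, 0.0, 140.0), (220, -3
[... 3014 characters left out ...]
.0, 99.0, 139.0), (436, -21.0, 101.0, 139.0), (438, -76.0, 158.0, 289.0), (440, -76.0, 160.0, 289.0)]
210 [(272, -80.0, -58.0, 281.0), (274, -82.0, -56.0, 287.0), (276, -82.0, -54.0, 286.0), (278, -27.0, -34.0, 141.0), (280, -26.0, -32.0, 140.0), (282, 7.0, -21.0, 54.0), (284, 7.0, -20.0, 54.0), (344, -30.0, 23.0, 151.0), (347, -2.0, 20.0, 78.0), (350, 7.0, 19.0, 54.0), (353, -26.0, 30.0, 139.0), (356, -26.0, 33.0, 139.0), (359, -30.0, 37.0, 151.0), (362, -30.0, 39.0, 150.0), (365, -30.0, 42.0, 150.0), (428, -28.0, 96.0, 145.0), (430, -26.0, 97.0, 141.0), (432, -26.0, 98.0, 139.0), (434, -26.0, 100.0, 140.0), (436, -26.0, 101.0, 139.0), (438, -85.0, 160.0, 295.0), (440, -84.0, 162.0, 292.0)]
```

View pics/w3c.png

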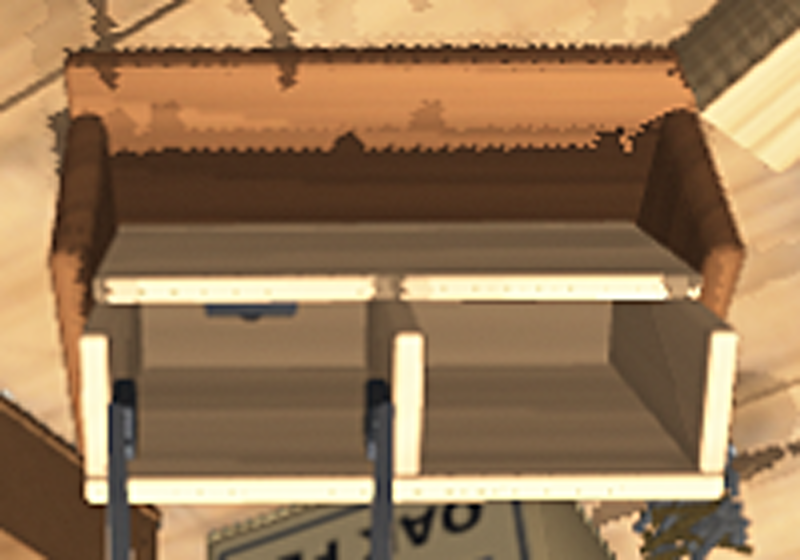

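Tool axes match the rack: walls at x = +1 and −31, pocket floor at z = 225 and nut at about (−7, 0, 217) mm. The tips are at x ≈ +1.5, z ≈ 93. I'll shift −9.5 mm and go partway in.

Emit:
drive_tool(
  deltas=[
    [[151, -0.0095, 0.0005, 0, 0, 0, 0], [151, -0.0095, 0.0005, 0.03, 0, 0, 0], [151, -0.0095, 0.0005, 0.06, 0, 0, 0], [151, -0.0095, 0.0005, 0.09, 0, 0, 0], [151, -0.0095, 0.0005, 0.11, 0, 0, 0], [151, -0.0095, 0.0005, 0.11, 0, 0, 0]],
  ],
)

```text
clock: 6.3
tcp_pos: [0.5482, -0.281, 0.1211]
orientation: [0.243, 0.278, 0.926, -0.073]
wrist_force: [-0.6, -0.1, -0.8]
finger_gap: 0.0352
grip_force: 7.6
```

```bash
python3 - <<'E'
from h import *
s=get_state();print(s["clock"],s["tcp_pos"],s["finger_gap"],s["wrist_force"])
p,d,W,c=cloud("wrist"); np.savez("w4",p=p,d=d,W=W)
save("w4",p)
Rc,pc=curR()
print((np.array(s["tcp_pos"])-[0.49501422,-0.24612397,0.21268136])@Rc.as_matrix())
L=(W-pc)@Rc.as_matrix()*1000
for u in(318,):
    print(u,[(v,*L[v,u].round(0).tolist(),) for v in range(80,260,6)])
for v in(150,170,190,205,220): print(v,[(u,*L[v,u].round(0).tolist()) for u in list(range(262,300,4))+list(range(336,372,4))])
E
```

```text
6.3 [ 0.54819736 -0.28096682  0.12107949] 0.035179863015346466 [-0.61008626 -0.14929297 -0.80014853]
[-0.01029594  0.00036124  0.11102809]
318 [(80, 80.0, 0.0, 96.0), (86, 76.0, 0.0, 98.0), (92, 72.0, 0.0, 101.0), (98, 68.0, 0.0, 102.0), (104, 64.0, 0.0, 105.0), (110, 61.0, 0.0, 99.0), (116, 57.0, 0.0, 98.0), (122, 52.0, 0.0, 102.0), (128, 48.0, 0.0, 104.0), (134, 44.0, 0.0, 106.0), (140, 39.0, 0.0, 108.0), (146, 34.0, 0.0, 110.0), (152, 29.0, 0.0, 115.0), (158, 24.0, 0.0, 116.0), (164, 19.0, 0.0, 120.0), (170, 17.0, 0.0, 108.0), (176, 17.0, 0.0, 91.0), (182, 17.0, 0.0, 76.0), (188, 18.0, 0.0, 62.0), (194, 16.0, 0.0, 57.0), (200, -5.0, 0.0, 106.0), (206, -14.0, 0.0, 116.0), (212, -18.0, 0.0, 114.0), (218, -21.0, 0.0, 110.0), (224, -21.0, 0.0, 98.0), (230, -21.0, 0.0, 87.0), (236, -21.0, 0.0, 76.0), (242, -20.0, 0.0, 67.0), (248, -20.0, 0.0, 58.0), (254, -20.0, 0.0, 49.0)]
150 [(262, 36.0, -36.0, 86.0), (266, 33.0, -36.0, 101.0), (270, 31.0, -35.0, 113.0), (274, 31.0, -32.0, 115.0), (278, 31.0, -29.0, 114.0), (282, 31.0, -26.0, 113.0), (286, 31.0, -23.0, 113.0), (290, 31.0, -20.0, 113
[... 1589 characters left out ...]
0, -12.0, 17.0, 114.0), (344, -12.0, 20.0, 115.0), (348, 6.0, 19.0, 64.0), (352, 6.0, 21.0, 64.0), (356, -13.0, 30.0, 115.0), (360, -4.0, 30.0, 92.0), (364, 4.0, 30.0, 71.0), (368, 10.0, 29.0, 53.0)]
220 [(262, 8.0, -30.0, 35.0), (266, 3.0, -30.0, 48.0), (270, -4.0, -30.0, 63.0), (274, -11.0, -30.0, 80.0), (278, -19.0, -29.0, 101.0), (282, 7.0, -20.0, 37.0), (286, 8.0, -17.0, 35.0), (290, -22.0, -21.0, 106.0), (294, -21.0, -18.0, 105.0), (298, -22.0, -15.0, 107.0), (336, -21.0, 14.0, 104.0), (340, -20.0, 17.0, 103.0), (344, -21.0, 20.0, 105.0), (348, 7.0, 16.0, 37.0), (352, 8.0, 19.0, 36.0), (356, -20.0, 29.0, 104.0), (360, -14.0, 30.0, 88.0), (364, -5.0, 29.0, 67.0), (368, 2.0, 29.0, 50.0)]
```

View pics/w4.png

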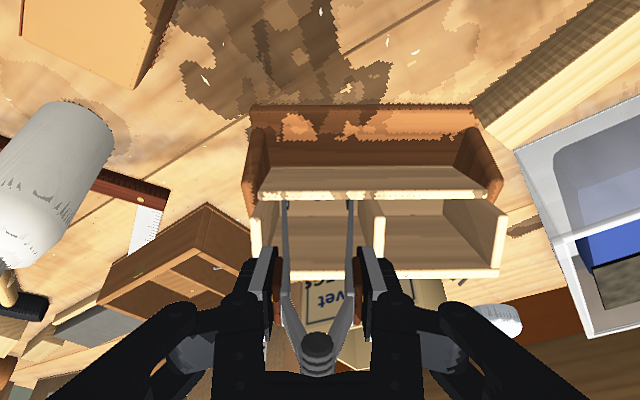

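The tongs are inside the nut's pocket, centred with arms at u = 285 and 350. The tips sit 3 mm behind the nut's centre line and 22 mm above the floor. I'll correct by 2 mm, go 20 mm deeper and squeeze.

Emit:
drive_tool(
  deltas=[
    [[151, 0.002, 0, 0.01, 0, 0, 0], [151, 0.002, 0, 0.02, 0, 0, 0], [151, 0.002, 0, 0.02, 0, 0, 0], [158, 0.002, 0, 0.02, 0, 0, 0], [164, 0.002, 0, 0.02, 0, 0, 0], [164, 0.002, 0, 0.02, 0, 0, 0]],
  ],
  newtons=30,
)

```text
clock: 7.1
tcp_pos: [0.5547, -0.2854, 0.1042]
orientation: [0.244, 0.279, 0.926, -0.074]
wrist_force: [-0.7, 0.1, -0.6]
finger_gap: 0.0304
grip_force: 9.0
```

Emit:
drive_tool(
  deltas=[
    [[170, 0, 0, 0, 0, 0, 0], [176, 0, 0, 0, 0, 0, 0], [182, 0, 0, 0, 0, 0, 0], [182, 0, 0, 0, 0, 0, 0]],
  ],
  newtons=30,
)

```text
clock: 7.6
tcp_pos: [0.5547, -0.2854, 0.1042]
orientation: [0.244, 0.279, 0.926, -0.074]
wrist_force: [-1.7, 1.4, 2.9]
finger_gap: 0.0293
grip_force: 31.2
```

The squeeze stopped on the nut at a 29.3 mm gap and 31 N. Lifting out along the pocket axis.

Emit:
drive_tool(
  deltas=[
    [[182, -0.001, 0, -0.008, 0, 0, 0], [182, -0.001, 0, -0.02, 0, 0, 0], [182, -0.001, 0, -0.04, 0, 0, 0], [182, -0.001, 0, -0.065, 0, 0, 0], [182, -0.001, 0, -0.09, 0, 0, 0], [182, -0.001, 0, -0.115, 0, 0, 0], [182, -0.001, 0, -0.14, 0, 0, 0], [182, -0.001, 0, -0.15, 0, 0, 0]],
  ],
)

```text
clock: 8.6
tcp_pos: [0.4935, -0.2447, 0.2369]
orientation: [0.245, 0.278, 0.926, -0.074]
wrist_force: [1.1, -0.3, -1.7]
finger_gap: 0.03
grip_force: 30.8
```

```bash
python3 - <<'E'
from h import *
s=get_state();print(s["clock"],s["tcp_pos"],s["finger_gap"],s["wrist_force"],s["joint_pos"])
p,d,W,c=cloud("wrist"); np.savez("w5",p=p,d=d,W=W)
cv2.imwrite("pics/w5c.png",cv2.resize(p[120:400,180:460],None,fx=2,fy=2)[:,:,::-1])
Rc,pc=curR();L=(W-pc)@Rc.as_matrix()*1000
for v in range(184,206,4): print(v,[(u,*L[v,u].round(0).tolist()) for u in range(286,352,6)])
Rt=tgtR(190,0)
# tray target: tip over tray centre, TCP z s.t. tip at 0.06
delta((.432,.018,.093+.075),Rt)
E
```

```text
8.6 [ 0.49351983 -0.24469243  0.23691854] 0.029998434659668217 [ 1.12704725 -0.31187848 -1.69525182] [-0.6133918  -0.12889894 -0.57748427  0.60470382  0.01334746 -0.02552664]
184 [(286, -15.0, -30.0, 178.0), (292, -21.0, -26.0, 196.0), (298, -21.0, -20.0, 196.0), (304, -20.0, -14.0, 195.0), (310, -21.0, -8.0, 196.0), (316, -20.0, -2.0, 195.0), (322, -20.0, 4.0, 195.0), (328, -20.0, 10.0, 194.0), (334, -20.0, 16.0, 194.0), (340, -20.0, 22.0, 193.0), (346, -20.0, 28.0, 194.0)]
188 [(286, -19.0, -30.0, 176.0), (292, -20.0, -25.0, 181.0), (298, -21.0, -19.0, 183.0), (304, 9.0, -9.0, 88.0), (310, 9.0, -5.0, 87.0), (316, 10.0, -1.0, 86.0), (322, 10.0, 3.0, 86.0), (328, 9.0, 7.0, 87.0), (334, 10.0, 11.0, 86.0), (340, -20.0, 21.0, 180.0), (346, -20.0, 27.0, 180.0)]
192 [(286, -21.0, -29.0, 170.0), (292, -21.0, -24.0, 170.0), (298, 6.0, -14.0, 88.0), (304, 7.0, -9.0, 84.0), (310, 8.0, -5.0, 84.0), (316, 8.0, -1.0, 82.0), (322, 8.0, 3.0, 82.0), (328, 8.0, 7.0, 83.0), (334, 8.0, 11.0, 83.0), (340, 6.0, 15.0, 88.0), (346, -20.0, 26.0, 168.0)]
196 [(286, -22.0, -29.0, 162.0), (292, -22.0, -23.0, 163.0), (298, 6.0, -13.0, 80.0), (304, 6.0, -9.0, 81.0), (310, 6.0, -5.0, 81.0), (316, 6.0, -1.0, 80.0), (322, 6.0, 3.0, 81.0), (328, 5.0, 7.0, 82.0), (334, 6.0, 11.0, 81.0), (340, 6.0, 15.0, 79.0), (346, -22.0, 26.0, 163.0)]
200 [(286, -26.0, -29.0, 163.0), (292, -26.0, -23.0, 163.0), (298, 3.0, -13.0, 80.0), (304, 3.0, -9.0, 81.0), (310, 3.0, -5.0, 80.0), (316, 3.0, -1.0, 80.0), (322, 3.0, 3.0, 80.0), (328, 3.0, 7.0, 81.0), (334, 3.0, 11.0, 81.0), (340, 6.0, 14.0, 72.0), (346, -81.0, 39.0, 319.0)]
204 [(286, -85.0, -43.0, 314.0), (292, 5.0, -16.0, 66.0), (298, 1.0, -13.0, 79.0), (304, 0.0, -9.0, 80.0), (310, 0.0, -5.0, 81.0), (316, 0.0, -1.0, 81.0), (322, 0.0, 3.0, 81.0), (328, -0.0, 7.0, 82.0), (334, 0.0, 11.0, 81.0), (340, 6.0, 14.0, 64.0), (346, -84.0, 39.0, 312.0)]
shift [ 0.2049  0.1852 -0.0371] turn [-11.32  28.22 -42.48]
```

View pics/w5c.png

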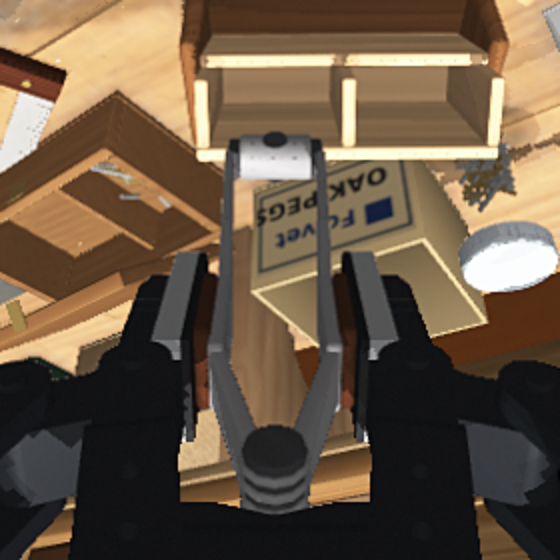

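The nut is held crosswise between the tips, at crop (275,158). Next I'll carry it above the tray.

```bash
python3 - <<'E'
from h import *
delta((.434,.018,.22),tgtR(170,0))
E
```

```text
shift [ 0.1777  0.1862 -0.0815] turn [ -6.14  29.26 -22.95]
```

Emit:
drive_tool(
  deltas=[
    [[182, 0.008, 0.008, -0.009, -0.3, 1.4, -1.1], [182, 0.027, 0.028, -0.02, -0.9, 4.4, -3.4], [182, 0.053, 0.056, -0.033, -1.8, 8.8, -6.9], [182, 0.08, 0.084, -0.044, -2.8, 13.2, -10.3], [182, 0.107, 0.112, -0.055, -3.7, 17.6, -13.8], [182, 0.133, 0.14, -0.065, -4.6, 22, -17.2], [182, 0.155, 0.163, -0.073, -5.4, 25.6, -20.1], [182, 0.17, 0.178, -0.079, -5.9, 28, -22], [182, 0.1777, 0.1862, -0.0815, -6.14, 29.26, -22.95], [182, 0.1777, 0.1862, -0.0815, -6.14, 29.26, -22.95]],
  ],
)

```text
clock: 9.9
tcp_pos: [0.4342, 0.0181, 0.2175]
orientation: [-0.002, 0.087, 0.996, 0.001]
wrist_force: [0.7, -0.6, -2.2]
finger_gap: 0.0297
grip_force: 30.8
```

```bash
python3 - <<'E'
from h import *
s=get_state();print(s["clock"],s["tcp_pos"],s["finger_gap"],s["wrist_force"],s["joint_pos"])
p,d,W,c=cloud("wrist"); np.savez("w6",p=p,d=d,W=W);save("w6",p)
Rc,pc=curR()
hsv=cv2.cvtColor(p,cv2.COLOR_RGB2HSV)
M=(hsv[...,0]>140)&(hsv[...,1]>30)&(W[...,2]>-.004)&(W[...,2]<.04)
M=cv2.morphologyEx(M.astype(np.uint8),cv2.MORPH_OPEN,np.ones((3,3)))>0
P=W[M]; P=P[np.hypot(P[:,0]-.432,P[:,1]-.018)<.1]
print(cv2.minAreaRect(P[:,:2].astype(np.float32)*1000),np.percentile(P[:,2],[5,50,95,99]).round(4))
L=(W-pc)@Rc.as_matrix()*1000
for v in range(180,208,4): print(v,[(u,*L[v,u].round(0).tolist()) for u in range(292,348,9)])
delta((.434,.018,.15),tgtR(170,0))
E
```

```text
9.9 [0.43419467 0.01805842 0.21747039] 0.029704342706096475 [ 0.69641162 -0.61281419 -2.21940117] [-1.44334748e-01  4.99633272e-02 -3.11687394e-01  1.21254146e+00
  1.07479053e-03  2.96860148e-02]
((431.2979431152344, 17.691268920898438), (108.15397644042969, 69.75180053710938), 80.30703735351562) [0.0015 0.0031 0.0296 0.0303]
180 [(292, -22.0, -26.0, 215.0), (301, -22.0, -17.0, 215.0), (310, -22.0, -7.0, 215.0), (319, -22.0, 2.0, 214.0), (328, -22.0, 12.0, 215.0), (337, -22.0, 21.0, 216.0), (346, -22.0, 30.0, 214.0)]
184 [(292, -27.0, -26.0, 215.0), (301, -27.0, -17.0, 215.0), (310, -26.0, -7.0, 214.0), (319, -26.0, 2.0, 215.0), (328, -27.0, 12.0, 215.0), (337, -26.0, 21.0, 215.0), (346, -27.0, 31.0, 215.0)]
188 [(292, -31.0, -26.0, 214.0), (301, 9.0, -11.0, 89.0), (310, 9.0, -5.0, 88.0), (319, 9.0, 1.0, 87.0), (328, nan, nan, nan), (337, -31.0, 21.0, 215.0), (346, -31.0, 31.0, 216.0)]
192 [(292, -31.0, -26.0, 200.0), (301, 7.0, -11.0, 83.0), (310, 7.0, -5.0, 84.0), (319, 8.0, 1.0, 82.0), (328, 8.0, 7.0, 83.0), (337, 6.0, 14.0, 87.0), (346, -31.0, 30.0, 201.0)]
196 [(292, -31.0, -25.0, 188.0), (301, 5.0, -11.0, 81.0), (310, 5.0, -5.0, 81.0), (319, 5.0, 1.0, 82.0), (328, 6.0, 7.0, 80.0), (337, 6.0, 13.0, 81.0), (346, -31.0, 29.0, 188.0)]
200 [(292, -45.0, -27.0, 217.0), (301, 3.0, -11.0, 80.0), (310, 3.0, -5.0, 81.0), (319, 3.0, 1.0, 80.0), (328, 3.0, 7.0, 81.0), (337, 3.0, 13.0, 79.0), (346, -46.0, 31.0, 218.0)]
204 [(292, 5.0, -16.0, 66.0), (301, 0.0, -11.0, 79.0), (310, -0.0, -5.0, 81.0), (319, 0.0, 1.0, 79.0), (328, -0.0, 7.0, 81.0), (337, 1.0, 13.0, 79.0), (346, -51.0, 32.0, 220.0)]
shift [0.0001 0.0003 0.0677] turn [ 0.04 -0.16 -0.01]
```

Emit:
drive_tool(
  deltas=[
    [[182, 0, 0, 0.03, 0, 0, 0], [182, 0, 0, 0.065, 0, 0, 0], [182, 0, 0, 0.09, 0, 0, 0], [182, 0, 0, 0.105, 0, 0, 0], [182, 0, 0, 0.113, 0, 0, 0], [182, 0, 0, 0.115, 0, 0, 0], [182, 0, 0, 0.115, 0, 0, 0]],
  ],
)

```text
clock: 10.82
tcp_pos: [0.4342, 0.0178, 0.1036]
orientation: [-0.001, 0.087, 0.996, 0.001]
wrist_force: [0.2, 0.7, -2.1]
finger_gap: 0.0297
grip_force: 30.8
```

```bash
python3 - <<'E'
from h import *
s=get_state();print(s["clock"],s["tcp_pos"],s["finger_gap"],s["wrist_force"])
p,d,W,c=cloud("wrist")
Rc,pc=curR();L=(W-pc)@Rc.as_matrix()*1000
for v in range(164,208,4): print(v,[(u,*L[v,u].round(0).tolist()) for u in (270,280,310,319,328,365)])
E
```

```text
10.825 [0.43423097 0.01778925 0.10360529] 0.02971301728285884 [ 0.20754158  0.65240322 -2.06236529]
164 [(270, 22.0, -34.0, 102.0), (280, 23.0, -27.0, 100.0), (310, 22.0, -5.0, 101.0), (319, 22.0, 1.0, 101.0), (328, 23.0, 7.0, 100.0), (365, 22.0, 33.0, 102.0)]
168 [(270, 19.0, -34.0, 102.0), (280, 19.0, -27.0, 103.0), (310, 19.0, -6.0, 102.0), (319, 20.0, 1.0, 101.0), (328, 19.0, 7.0, 101.0), (365, 20.0, 33.0, 101.0)]
172 [(270, 16.0, -34.0, 102.0), (280, 17.0, -27.0, 101.0), (310, 17.0, -6.0, 101.0), (319, 16.0, 1.0, 101.0), (328, 17.0, 7.0, 101.0), (365, 17.0, 34.0, 101.0)]
176 [(270, 14.0, -34.0, 101.0), (280, 13.0, -27.0, 102.0), (310, 14.0, -6.0, 100.0), (319, 14.0, 1.0, 101.0), (328, 13.0, 7.0, 102.0), (365, 13.0, 34.0, 102.0)]
180 [(270, 11.0, -34.0, 101.0), (280, 10.0, -27.0, 102.0), (310, 11.0, -6.0, 100.0), (319, 10.0, 1.0, 103.0), (328, 10.0, 7.0, 102.0), (365, 10.0, 34.0, 102.0)]
184 [(270, 8.0, -34.0, 101.0), (280, 8.0, -27.0, 101.0), (310, 7.0, -6.0, 102.0), (319, 7.0, 1.0, 102.0), (328, 8.0, 7.0, 101.0), (365, 7.0, 34.0, 102.0)]
188 [(270, 4.0, -35.0, 102.0), (280, 5.0, -27.0, 101.0), (310, 9.0, -5.0, 87.0), (319, 9.0, 1.0, 87.0), (328, 9.0, 7.0, 87.0), (365, 5.0, 34.0, 101.0)]
192 [(270, 2.0, -35.0, 100.0), (280, 1.0, -27.0, 102.0), (310, 7.0, -5.0, 84.0), (319, 8.0, 1.0, 83.0), (328, 8.0, 7.0, 83.0), (365, 1.0, 34.0, 102.0)]
196 [(270, -1.0, -34.0, 100.0), (280, -2.0, -28.0, 102.0), (310, 5.0, -5.0, 83.0), (319, 5.0, 1.0, 82.0), (328, 5.0, 7.0, 81.0), (365, -1.0, 34.0, 101.0)]
200 [(270, -4.0, -35.0, 101.0), (280, -4.0, -27.0, 101.0), (310, 3.0, -5.0, 80.0), (319, 3.0, 1.0, 79.0), (328, 3.0, 7.0, 80.0), (365, -5.0, 34.0, 101.0)]
204 [(270, -8.0, -35.0, 101.0), (280, -8.0, -28.0, 102.0), (310, 0.0, -5.0, 80.0), (319, 0.0, 1.0, 80.0), (328, -0.0, 7.0, 80.0), (365, -7.0, 35.0, 101.0)]
```

Floor at 101.5 and the nut's underside near 96.5, so about 5 mm to go. I'll lower in small steps to contact.

Emit:
drive_tool(
  deltas=[
    [[182, 0, 0, 0.002, 0, 0, 0], [182, 0, 0, 0.004, 0, 0, 0], [182, 0, 0, 0.004, 0, 0, 0]],
  ],
)

```text
clock: 11.25
tcp_pos: [0.4336, 0.0181, 0.099]
orientation: [-0.001, 0.087, 0.996, 0.001]
wrist_force: [-0.0, -0.4, -1.5]
finger_gap: 0.03
grip_force: 30.8
```

Emit:
drive_tool(
  deltas=[
    [[182, 0, 0, 0.001, 0, 0, 0], [182, 0, 0, 0.001, 0, 0, 0]],
  ],
)

```text
clock: 11.5
tcp_pos: [0.4338, 0.0181, 0.0981]
orientation: [-0.001, 0.087, 0.996, 0.001]
wrist_force: [0.4, 0.5, -0.1]
finger_gap: 0.0297
grip_force: 30.9
```

Emit:
drive_tool(
  deltas=[
    [[182, 0, 0, 0.0008, 0, 0, 0], [182, 0, 0, 0.0008, 0, 0, 0]],
  ],
)

```text
clock: 11.75
tcp_pos: [0.4342, 0.0181, 0.0977]
orientation: [-0.001, 0.087, 0.996, 0.001]
wrist_force: [-0.7, 0.1, 3.8]
finger_gap: 0.0297
grip_force: 31.2
```

The nut is in contact with the tray floor at 3.8 N. I'll ease the tongs open to half.

Emit:
drive_tool(
  deltas=[
    [[172, 0, 0, 0, 0, 0, 0], [166, 0, 0, 0, 0, 0, 0], [162, 0, 0, 0, 0, 0, 0], [158, 0, 0, 0, 0, 0, 0], [154, 0, 0, 0, 0, 0, 0], [150, 0, 0, 0, 0, 0, 0], [149, 0, 0, 0, 0, 0, 0]],
  ],
)

```text
clock: 12.62
tcp_pos: [0.4334, 0.0181, 0.097]
orientation: [-0.002, 0.087, 0.996, 0.001]
wrist_force: [-0.1, -0.7, -0.6]
finger_gap: 0.0356
grip_force: 7.5
```

Emit:
drive_tool(
  deltas=[
    [[149, 0, 0, -0.01, 0, 0, 0], [149, 0, 0, -0.03, 0, 0, 0], [149, 0, 0, -0.07, 0, 0, 0], [149, 0, 0, -0.12, 0, 0, 0], [149, 0, 0, -0.16, 0, 0, 0], [149, 0, 0, -0.16, 0, 0, 0]],
  ],
)

```text
clock: 13.38
tcp_pos: [0.4362, 0.0175, 0.2612]
orientation: [0.002, 0.087, 0.996, 0.0]
wrist_force: [0.0, -1.0, -1.1]
finger_gap: 0.0354
grip_force: 7.5
```

```bash
python3 - <<'E'
from h import *
s=get_state();print(s["clock"],s["tcp_pos"],s["finger_gap"],s["wrist_force"])
p,d,W,c=cloud("wrist"); np.savez("w7",p=p,d=d,W=W)
cv2.imwrite("pics/w7c.png",cv2.resize(p[60:400,140:540],None,fx=1.6,fy=1.6)[:,:,::-1])
Rc,pc=curR();L=(W-pc)@Rc.as_matrix()*1000
for v in range(196,290,12): 
    for a,b in((270,320),(320,370)):
        m=L[v,a:b]; k=m[:,2]<100; 
        if k.any(): print(v,a,m[k].min(0).round(1),m[k].max(0).round(1))
delta((.442,-.1445,.27),tgtR(186.2,0))
E
```

```text
13.375 [0.43616893 0.01753084 0.26118752] 0.03536318759492127 [ 0.02031816 -0.96659272 -1.1220474 ]
196 270 [  4.1 -24.3  76.5] [  4.7 -20.3  78.2]
196 320 [ 3.6 19.7 75.9] [ 4.9 23.4 79.7]
208 270 [ -3.9 -22.1  53.7] [  4.9 -19.7  76.7]
208 320 [-3.6 19.  54.1] [ 4.8 21.4 76. ]
220 270 [  5.1 -20.1  32.3] [  6.1 -17.3  34.9]
220 320 [ 5.5 17.  33.2] [ 5.8 19.2 33.8]
232 270 [  6.  -17.6  14.7] [  7.2 -15.4  17.2]
232 320 [ 6.2 15.1 15.6] [ 6.8 17.6 16.9]
244 270 [  6.8 -16.5   1.4] [  7.3 -14.1   2.4]
244 320 [ 6.6 13.3  0.6] [ 7.7 15.8  2.8]
256 270 [  6.4 -19.6 -15.8] [ 10.5 -12.8  -8.2]
256 320 [  6.6  12.  -17. ] [11.2 20.9 -8.5]
268 270 [  5.2 -18.3 -25.8] [ 10.8 -11.9 -16.2]
268 320 [  5.7  11.1 -25.6] [ 10.7  19.6 -17.1]
280 270 [  2.4 -18.1 -32.4] [  9.7 -11.3 -20.8]
280 320 [  2.8  10.7 -33.6] [ 10.5  18.6 -21.4]
shift [-0.035  -0.1585 -0.0111] turn [  0.06   0.07 -16.2 ]
```

View pics/w7c.png

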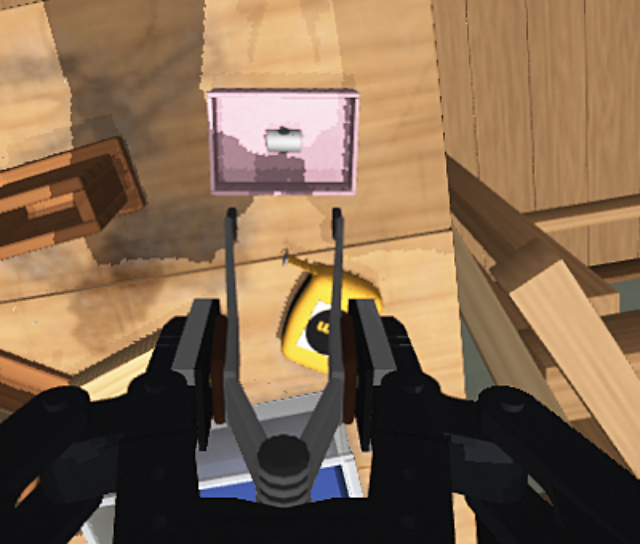

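The nut lies in the middle of the tray at crop (283,140) and the tongs are free. Taking the tongs back over the stand.

Emit:
drive_tool(
  deltas=[
    [[149, -0.005, -0.022, -0.002, 0, 0, -2.2], [149, -0.012, -0.055, -0.004, 0, 0, -5.6], [149, -0.021, -0.095, -0.007, 0, 0, -9.7], [149, -0.029, -0.132, -0.009, 0, 0, -13.5], [149, -0.035, -0.1585, -0.011, 0, 0, -16.2], [149, -0.035, -0.1585, -0.011, 0, 0, -16.2], [149, -0.035, -0.1585, -0.011, 0, 0, -16.2]],
  ],
)

```text
clock: 14.3
tcp_pos: [0.4404, -0.1436, 0.267]
orientation: [-0.002, -0.054, 0.999, 0.002]
wrist_force: [0.1, 0.4, -1.3]
finger_gap: 0.0354
grip_force: 7.5
```

```bash
python3 - <<'E'
from h import *
s=get_state();print(s["clock"],s["tcp_pos"],s["finger_gap"],s["wrist_force"])
p,d,W,c=cloud("wrist"); np.savez("w8",p=p,d=d,W=W)
Rc,pc=curR()
Z=W[...,2]
M=np.zeros(Z.shape,bool);M[90:215,240:400]=True
for a,b in((.071,.081),(.006,.016)):
    m=M&(Z>a)&(Z<b); P=W[m]; r=cv2.minAreaRect(P[:,:2].astype(np.float32)*1000);print(r, (np.array([r[0][0]/1e3,r[0][1]/1e3,pc[2]])-pc)@Rc.as_matrix())
delta((.442,-.1447,.27),tgtR(186.2,0))
L=(W-pc)@Rc.as_matrix()*1000
for v in(196,208,220,232): 
    for a,b in((270,320),(320,370)):
        m=L[v,a:b]; k=m[:,2]<100; 
        if k.any(): print(v,a,m[k].min(0).round(1),m[k].max(0).round(1))
E
```

```text
14.3 [ 0.44037847 -0.14364176  0.2670159 ] 0.03541156249502425 [ 0.13514107  0.38959275 -1.31429363]
((442.0207824707031, -144.84255981445312), (38.183319091796875, 82.99817657470703), 5.84180212020874) [-1.34571244e-03 -1.58198016e-03 -9.98771258e-06]
((440.3726501464844, -145.1583251953125), (52.45737075805664, 101.10450744628906), 5.768829822540283) [ 3.26879219e-04 -1.71782107e-03 -4.30190503e-06]
shift [-0.0013 -0.0014 -0.0027] turn [ 0.18 -0.21  0.  ]
196 270 [  1.5 -24.4  78.9] [  6.3 -20.4  93.2]
196 320 [ 4.9 19.7 78.4] [ 6.5 23.2 83.1]
208 270 [ -2.1 -22.1  56.2] [  6.4 -19.8  78.8]
208 320 [-2.4 18.8 56.6] [ 6.3 21.1 79.6]
220 270 [  6.6 -20.2  35.4] [  7.3 -17.4  37.1]
220 320 [ 6.5 16.9 35.6] [ 7.2 19.1 37.2]
232 270 [  7.6 -17.9  17.1] [  8.6 -15.5  19.2]
232 320 [ 7.4 14.8 17.3] [ 8.4 17.5 19.6]
```

Emit:
drive_tool(
  deltas=[
    [[149, -0.002, -0.001, 0, 0, 0, 0], [149, -0.002, -0.001, 0.045, 0, 0, 0], [149, -0.002, -0.001, 0.085, 0, 0, 0], [149, -0.002, -0.001, 0.105, 0, 0, 0], [149, -0.002, -0.001, 0.118, 0, 0, 0], [149, -0.002, -0.001, 0.118, 0, 0, 0]],
  ],
)

```text
clock: 15.1
tcp_pos: [0.4426, -0.1444, 0.1496]
orientation: [-0.002, -0.054, 0.999, 0.001]
wrist_force: [0.0, 0.3, -0.3]
finger_gap: 0.0353
grip_force: 7.5
```

```bash
python3 - <<'E'
from h import *
s=get_state();print(s["clock"],s["tcp_pos"],s["finger_gap"],s["wrist_force"],s["ft_torque"])
p,d,W,c=cloud("wrist"); np.savez("w9",p=p,d=d,W=W)
Rc,pc=curR();L=(W-pc)@Rc.as_matrix()*1000
Z=W[...,2];M=np.zeros(Z.shape,bool);M[90:290,200:430]=True
m=M&(Z>.071)&(Z<.080)
# keep only big wood-coloured points
P=L[m];print(np.percentile(P,[1,50,99],axis=0).round(1))
for u in(300,317,335): print(u,[(v,*L[v,u].round(0).tolist()) for v in range(140,260,6)])
for v in(196,208,220,232):
    for a,b in((270,320),(320,370)):
        q=L[v,a:b]; k=(q[:,2]<75)&(np.abs(q[:,1])<26)&(q[:,0]>-15)
        if k.any(): print(v,a,q[k].min(0).round(1),q[k].max(0).round(1))
E
```

```text
15.1 [ 0.44264002 -0.14436868  0.14955706] 0.03532592668900106 [ 0.04732118  0.30940201 -0.27574868] [0.00818617 0.02213839 0.03593515]
[[-17.3 -41.   73.4]
 [  5.9   0.2  75.1]
 [ 19.8  40.8  79.1]]
300 [(140, 32.0, -14.0, 151.0), (146, 28.0, -14.0, 141.0), (152, 24.0, -13.0, 138.0), (158, 19.0, -13.0, 137.0), (164, 20.0, -12.0, 115.0), (170, 20.0, -12.0, 97.0), (176, 20.0, -11.0, 82.0), (182, 18.0, -11.0, 75.0), (188, 14.0, -11.0, 75.0), (194, -10.0, -14.0, 133.0), (200, -9.0, -13.0, 117.0), (206, -9.0, -12.0, 104.0), (212, -9.0, -12.0, 92.0), (218, -9.0, -11.0, 81.0), (224, -11.0, -11.0, 75.0), (230, -16.0, -11.0, 75.0), (236, -55.0, -15.0, 149.0), (242, -62.0, -15.0, 151.0), (248, -68.0, -15.0, 151.0), (254, -73.0, -15.0, 150.0)]
317 [(140, 32.0, 0.0, 150.0), (146, 29.0, 0.0, 141.0), (152, 24.0, 0.0, 138.0), (158, 20.0, 0.0, 136.0), (164, 20.0, 0.0, 116.0), (170, 19.0, 0.0, 99.0), (176, 20.0, 0.0, 83.0), (182, 18.0, 0.0, 75.0), (188, 14.0, 0.0, 74.0), (194, -10.0, 0.0, 133.0), (200, -10.0, 0.0, 119.0), (206, -10.0, 0.0, 105.0), (212, -9.0, 0.0, 91.0), (218, -9.0, 0.0, 80.0), (224
[... 243 characters left out ...]
, 15.0, 137.0), (164, 20.0, 14.0, 116.0), (170, 19.0, 13.0, 99.0), (176, 19.0, 12.0, 83.0), (182, 18.0, 12.0, 74.0), (188, 14.0, 12.0, 75.0), (194, -9.0, 15.0, 132.0), (200, -9.0, 14.0, 117.0), (206, -10.0, 14.0, 105.0), (212, -9.0, 13.0, 91.0), (218, -9.0, 12.0, 80.0), (224, -11.0, 12.0, 74.0), (230, -16.0, 12.0, 75.0), (236, -56.0, 17.0, 151.0), (242, -61.0, 17.0, 150.0), (248, -68.0, 17.0, 152.0), (254, -74.0, 17.0, 151.0)]
208 270 [  6.2 -21.5  56.5] [  6.9 -19.1  58.3]
208 320 [ 5.6 19.7 57.2] [ 6.6 21.9 60. ]
220 270 [  7.  -19.5  35.8] [  7.7 -16.8  37.5]
220 320 [ 6.9 17.5 35.3] [ 7.9 19.9 37.7]
232 270 [  7.7 -17.2  18.2] [  8.6 -14.8  20.2]
232 320 [ 7.8 15.6 17.6] [ 8.9 18.1 19.9]
```

Inside the well: its centre is at x ≈ 0.4 mm and the tongs are at about 1 mm. I'll lower to the floor.

Emit:
drive_tool(
  deltas=[
    [[149, -0.0005, 0, 0.018, 0, 0, 0], [149, -0.0005, 0, 0.032, 0, 0, 0], [149, -0.0005, 0, 0.038, 0, 0, 0], [149, -0.0005, 0, 0.04, 0, 0, 0], [149, -0.0005, 0, 0.04, 0, 0, 0]],
  ],
)

```text
clock: 15.78
tcp_pos: [0.4435, -0.145, 0.1103]
orientation: [-0.001, -0.054, 0.999, 0.001]
wrist_force: [-0.6, 0.2, -0.4]
finger_gap: 0.0355
grip_force: 7.5
```

Emit:
drive_tool(
  deltas=[
    [[149, 0, 0, 0.0015, 0, 0, 0], [149, 0, 0, 0.0025, 0, 0, 0], [149, 0, 0, 0.0025, 0, 0, 0]],
  ],
)

```text
clock: 16.15
tcp_pos: [0.4433, -0.1448, 0.1075]
orientation: [-0.001, -0.054, 0.999, 0.001]
wrist_force: [0.0, -0.4, -0.6]
finger_gap: 0.0353
grip_force: 7.5
```

Emit:
drive_tool(
  deltas=[
    [[149, 0, 0, 0.001, 0, 0, 0], [149, 0, 0, 0.001, 0, 0, 0]],
  ],
)

```text
clock: 16.4
tcp_pos: [0.4432, -0.1448, 0.1064]
orientation: [-0.001, -0.054, 0.999, 0.001]
wrist_force: [0.4, 0.0, -1.0]
finger_gap: 0.0356
grip_force: 7.5
```

Emit:
drive_tool(
  deltas=[
    [[149, 0, 0, 0.001, 0, 0, 0], [149, 0, 0, 0.001, 0, 0, 0]],
  ],
)

```text
clock: 16.65
tcp_pos: [0.4435, -0.1449, 0.1057]
orientation: [-0.001, -0.054, 0.999, 0.001]
wrist_force: [0.2, 0.8, 2.1]
finger_gap: 0.0357
grip_force: 6.9
```

Contact with the well floor. I'll open slowly and retreat straight up.

Emit:
drive_tool(
  deltas=[
    [[145, 0, 0, 0, 0, 0, 0], [140, 0, 0, 0, 0, 0, 0], [134, 0, 0, 0, 0, 0, 0], [120, 0, 0, 0, 0, 0, 0], [60, 0, 0, 0, 0, 0, 0], [0, 0, 0, 0, 0, 0, 0], [0, 0, 0, 0, 0, 0, 0], [0, 0, 0, 0, 0, 0, 0]],
  ],
)

```text
clock: 17.65
tcp_pos: [0.4433, -0.1448, 0.1055]
orientation: [-0.001, -0.054, 0.999, 0.001]
wrist_force: [-0.0, 0.0, 0.4]
finger_gap: 0.0855
grip_force: 0.0
```

Emit:
drive_tool(
  deltas=[
    [[0, 0, 0, -0.01, 0, 0, 0], [0, 0, 0, -0.03, 0, 0, 0], [0, 0, 0, -0.08, 0, 0, 0], [0, 0, 0, -0.14, 0, 0, 0], [0, 0, 0, -0.19, 0, 0, 0], [0, 0, 0, -0.19, 0, 0, 0], [0, 0, 0, -0.19, 0, 0, 0]],
  ],
)

```text
clock: 18.52
tcp_pos: [0.4437, -0.1451, 0.2956]
orientation: [-0.001, -0.054, 0.999, 0.001]
wrist_force: [0.7, -0.4, 0.2]
finger_gap: 0.0856
grip_force: 0.0
```

```bash
python3 - <<'E'
from h import *
s=get_state();print(s["clock"],s["tcp_pos"],s["finger_gap"],s["wrist_force"])
p,d,W,c=cloud("wrist"); save("w10",p);Z=W[...,2]
M=np.zeros(Z.shape,bool);M[90:215,265:370]=True
for a,b in((.155,.175),(.145,.155),(.135,.145)):
    P=W[M&(Z>a)&(Z<b)]; print(cv2.minAreaRect(P[:,:2].astype(np.float32)*1000),P[:,2].max())
cp=cloud("top")[0]; a=cv2.resize(cp[120:270,190:440],None,fx=3,fy=3); cv2.imwrite("pics/final.png",a[:,:,::-1])
E
```

```text
18.525 [ 0.44369327 -0.14509562  0.29558531] 0.0855710206439574 [ 0.66472415 -0.4463249   0.21611012]
((441.5474853515625, -144.570068359375), (14.01077651977539, 16.63181495666504), 5.452178955078125) 0.1705132661105212
((441.40606689453125, -144.64144897460938), (11.686936378479004, 24.06085205078125), 6.759488105773926) 0.1549747152480178
((441.39105224609375, -145.01998901367188), (17.339027404785156, 34.44950485229492), 6.337711811065674) 0.1448547264386566
```

View pics/w10.png

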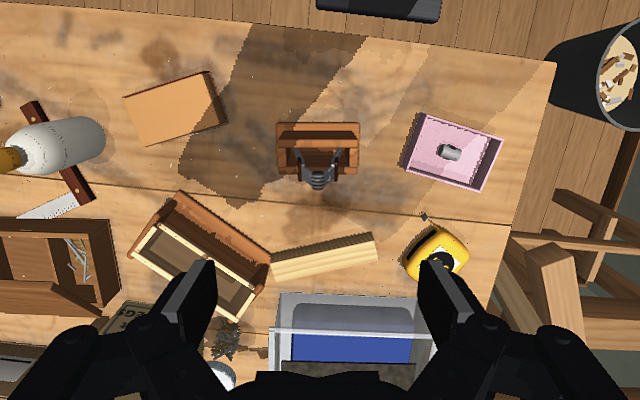

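The wrist view shows the tongs upright in the stand at (317,175), the nut in the tray at (449,151), the bottle standing and the rack undisturbed. Handing in.

```bash
python3 -c "from h import *; print(hand_in())"
```

```text
the job is handed in; nothing more can be done
None
```

I lifted the nut out with the tongs alone and set it down in the tray. The tongs are back upright in their stand, the bottle is still standing, I never touched the dowel's pocket, and I handed the job in at about 18.6 s.

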